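# Gauging the bores of splayed-leg blocks

## Robot

A 6-joint arm with a two-finger parallel gripper is mounted at the origin on the work surface. World frame = base frame: x ahead of the robot, y to its left, z up, the work surface at z = 0. Lengths are in m, angles in rad, forces in N, time in s.
With the tool pointing down it reaches from about 0.225 to 0.725 m from the base axis. Payload 3.1 kg.
Tool frame: the origin (TCP) lies midway between the tips of the shut fingers; the grasp point (between the pads) lies robot.grip_point_offset behind it (robot.grip_point_offset is the distance from the TCP to the grasp point, in m); z points along the fingers, y is the line along which they close (so a half turn about z gives the same grasp; the last joint's range is limited). The gripper opens to 85 mm and grips with 20 to 120 N. Pads are 22 mm wide; open, the fingers measure 114 mm over their backs; the gripper's body (76 mm by 85 mm) begins 54 mm behind the grasp point. The pads swing forward as they close: fully open they stand 13 mm farther back than shut.
Start: joints at [-0.128, 0.048, 0.099, 1.622, 0, 1.443], TCP at [0.525, -0, 0.231] pointing down, gripper open.
Joint ranges: [-2.91, 2.91], [-0.99, 1.94], [-1.21, 1.42], [-2.12, 2.29], [-1.49, 1.47], [-3.14, 3.14]. Speed limits (rad/s): [2.79, 2.79, 3.14, 3.14, 3.14, 3.14].

## Interface

Orientations are given as a unit quaternion [w, x, y, z].
In Python, from rig import robot gives the robot as it stands.
- The arm moves only by the shell command python3 -m jog 'ROWS'. ROWS is JSON, a list of rows, each a list of 3 entries, a list of its own where there are three numbers: the shift along the world's x, y, z in mm, then the turn about the world's z in rad, then the opening, from -1 (shut) to 1 (fully open), so that 0 is half open. A call has exactly 10 rows; each row shifts and turns the commanded pose from where the row before left it; what a row does not reach is not made up. A row lasts 1/10 s, in which the tool goes at most 50 mm and 8.59 degrees, less where a joint would pass 70% of its speed; a pose out of reach is approached as far as the arm can. A call is refused whole if a number of a shift passes 50 or a number of a turn 0.15, either way. A call with a gripper value outside its range is refused whole. The fingers move at their own pace and stop on an object; the grip force is fixed at half the most. Time passes only in rows, so rows that do not move let the fingers close, or fill a call up. It gives the time, the measured TCP pose, the force, the opening and the grip force at its end, in the units of the state.
- robot.get_obs(): the state, without advancing time (a new reading comes with each control period).
- robot.snapshot(name): name is "scene" or "side" or "wrist"; returns a dict with "img" (384x512x3 uint8, blue, green, red), "camera_matrix" (3x3 intrinsics, pixels), "cam_to_world" (4x4, takes a point from camera to world coordinates). Camera axes: x right, y down, z forward; pixel columns grow to the right and rows downward; lengths in m; the calibration is good to about 2 mm. A picture is of the moment at which its call begins. There is no depth.
- robot.close_job(): hands the job in; it is judged then, once.
The state is a dict: "t": time; "joints": joint angles; "joint_velocities": joint speeds; "joint_torque": joint torques, N m; "tcp_pos": TCP position; "eef_rot": TCP orientation; "ft_force": force on the tool from outside, world axes, zero at the start; "wrist_torque": the same for the moment, N m; "opening": finger opening in m; "finger_force": force on a finger pad.
Only numpy, scipy, OpenCV 4.12 (cv2) and the standard library are available. Lean on these libraries where they do the work, as an engineer would, in place of code of your own. Each camera call takes 0.05 s, during which the arm holds its last target. There are 200 camera calls.

## Task

Take the pin gauge from its stand and try it in the slanted bore of each of the three leg blocks on the mat, working along the row from the robot's left to its right: hold it square to the sloped face and ease it in until it stands on the bottom or will go no further, without forcing it. Put the gauge back upright and fully home in the big hole of its stand, and set down every block whose bore will not take the gauge flat on its base in the rework tray. Leave the good blocks standing where they are, drop nothing, and do not disturb the roll of tape, the tape measure or the screwdriver.

Things in the scene. Friction and masses are not known exactly. Their poses are not given: they have to be found in the camera images.
- gauge_grip (a point): Centre of the handle of the go gauge: round wooden handle 26 mm in diameter, 64 mm long, above a steel collar 34 mm across and 6 mm thick, with a plain steel pin below. This point is on the axis, 86 mm above the pin's end, 32 mm above the collar and 32 mm below the handle's end; z runs from pin to handle (up at the start). The gauge weighs about 0.2 kg and starts upright in the stand
- gauge_tip (a point): Centre of the free (lower) end of the gauge's pin, on its axis; axes as gauge_grip. The pin is 16 mm in diameter and 48 mm long from here to the collar's underside; its last 3 mm taper to 12 mm across
- gauge: The go gauge as a whole; origin at gauge_tip
- stand_hole0 (a point): Mouth of the big hole in the gauge stand, a fixed dark wooden block 60 x 100 x 58 mm with two smaller empty holes 35 mm off along its y. The hole is 22 mm across and goes straight down through the block; the gauge's collar rests on the block's top. The point is on the hole's axis at the top face, 58 mm above the bench; z up. Stand and tray may change sides
- tray_in (a point): Centre of the inner floor (6 mm above the bench) of the rework tray, a fixed low open plywood box, 190 x 160 mm outside (its x by y), walls 6 mm thick, rim 40 mm above the bench, empty at the start; z up
- mat: Fixed dark rubber bench mat 150 x 350 x 5 mm (x, y, z) under the three blocks; origin on the bench under its centre, z up, +y towards the robot's left. The blocks stand in a row along its y, near +110 (left), 0 (middle) and -110 mm (right); any block may be in any place
- block_a: One of three loose wedge blocks of plain beech, all alike outside. Base 76 x 54 mm (x by y), upright side faces 54 mm apart; toe 22 mm high at the -x end (turned away from the robot), heel 62 mm high at the +x end, top face sloped 28 deg with a bore in its middle and four small screw holes. About 0.13 kg. Origin under the middle of the base, z up
- block_a_mid (a point): Point to grip wedge block a: over the middle of its base, 26 mm above its underside; axes as block_a
- block_a_mouth (a point): Centre of the mouth of block a's bore, on the sloped face, 42 mm above its underside. z points out along the bore, square to the face: 28 deg from vertical, leaning over the toe. Mouth countersunk at 45 deg to 24.5 mm. A good bore is 19.5 mm and blind, 28 mm deep: the pin goes to its bottom. An undersize bore (13 mm) stops the pin within 8 mm. Which it is, the gauge must tell
- block_b: Another of the three loose wedge blocks of plain beech, all alike outside. Base 76 x 54 mm (x by y), upright side faces 54 mm apart; toe 22 mm high at the -x end (turned away from the robot), heel 62 mm high at the +x end, top face sloped 28 deg with a bore in its middle and four small screw holes. About 0.13 kg. Origin under the middle of the base, z up
- block_b_mid (a point): Point to grip wedge block b: over the middle of its base, 26 mm above its underside; axes as block_b
- block_b_mouth (a point): Centre of the mouth of block b's bore, on the sloped face, 42 mm above its underside. z points out along the bore, square to the face: 28 deg from vertical, leaning over the toe. Mouth countersunk at 45 deg to 24.5 mm. A good bore is 19.5 mm and blind, 28 mm deep: the pin goes to its bottom. An undersize bore (13 mm) stops the pin within 8 mm. Which it is, the gauge must tell
- block_c: Another of the three loose wedge blocks of plain beech, all alike outside. Base 76 x 54 mm (x by y), upright side faces 54 mm apart; toe 22 mm high at the -x end (turned away from the robot), heel 62 mm high at the +x end, top face sloped 28 deg with a bore in its middle and four small screw holes. About 0.13 kg. Origin under the middle of the base, z up
- block_c_mid (a point): Point to grip wedge block c: over the middle of its base, 26 mm above its underside; axes as block_c
- block_c_mouth (a point): Centre of the mouth of block c's bore, on the sloped face, 42 mm above its underside. z points out along the bore, square to the face: 28 deg from vertical, leaning over the toe. Mouth countersunk at 45 deg to 24.5 mm. A good bore is 19.5 mm and blind, 28 mm deep: the pin goes to its bottom. An undersize bore (13 mm) stops the pin within 8 mm. Which it is, the gauge must tell
- tape: bystander: roll of masking tape, 100 mm across, 24 mm high, lying flat; origin under its centre
- tape_measure: bystander: black tape measure with yellow sides, 74 x 36 x 62 mm, standing on edge; origin under its centre
- screwdriver: bystander: orange screwdriver, 200 mm long, lying on its side; origin under its middle
Things that resemble listed ones, but are neither listed nor needed, are in the scene too. Leave any purple look-alike of the block_a alone.

How it is judged:
By the outcome, as a careful person would: the job done as asked, in the order asked, and still so for the second after the job is handed in, with the robot touching nothing.
It also fails if it takes over 72 s, if anything falls off the work surface, if the arm or the gripper's body presses on something with over 40 N, if the wrist force passes 120 N, or if a joint passes its speed limit or range.

## Working session

There is one attempt and no reset: what is moved stays moved. The work goes in short steps, Python scripts to look and compute and a shell command to move; the robot and the scene stay as the last step left them, time stands still between calls to the robot, and variables do not carry over. Pictures are saved under pics/ and viewed, at most 10 in all, crops included, and the job is handed in when it is done.

```bash
ls -la; python3 -m jog --help | head -40; mkdir -p pics
cat > h.py <<'E'
import cv2,numpy as np
from rig import robot
def snap(n,f=None):
    s=robot.snapshot(n)
    if f: cv2.imwrite('pics/'+f,s['img'])
    return s
def ray(s,u,v):
    K=np.array(s['camera_matrix']);T=np.array(s['cam_to_world'])
    d=T[:3,:3]@np.linalg.solve(K,[u,v,1.]);return T[:3,3],d/np.linalg.norm(d)
def onz(s,u,v,z):
    o,d=ray(s,u,v);return o+d*(z-o[2])/d[2]
def proj(s,p):
    T=np.linalg.inv(np.array(s['cam_to_world']));q=np.array(s['camera_matrix'])@(T[:3,:3]@np.array(p)+T[:3,3]);return q[:2]/q[2]
def tri(s1,p1,s2,p2):
    o1,d1=ray(s1,*p1);o2,d2=ray(s2,*p2)
    A=np.stack([d1,-d2],1);t=np.linalg.lstsq(A,o2-o1,rcond=None)[0]
    a=o1+t[0]*d1;b=o2+t[1]*d2;return (a+b)/2,np.linalg.norm(a-b)
E
python3 - <<'E'
from h import *
o=robot.get_obs()
print({k:np.round(v,4).tolist() for k,v in o.items()}, robot.grip_point_offset,[a for a in dir(robot) if a[0]!='_'])
A=snap('scene')['img'];B=snap('side')['img'];C=snap('wrist')['img']
for n in('scene','side','wrist'):
    s=robot.snapshot(n);print(n,np.round(s['cam_to_world'],3).tolist(),np.round(s['camera_matrix'],1).tolist())
cv2.imwrite('pics/scene0.png',A);cv2.imwrite('pics/side0.png',B);cv2.imwrite('pics/wr0.png',C)
E
```

```text
total 12
drwxr-xr-x  3 agent agent 4096 Dec  2 09:23 .
drwxr-xr-x 23 root  root  4096 Dec  2 09:23 ..
drwxr-xr-x  2 agent agent 4096 Dec  2 09:23 pics
{'t': 0.0, 'joints': [-0.1278, 0.0487, 0.0976, 1.622, -0.0, 1.443], 'joint_velocities': [-0.0009, -0.0007, -0.0001, 0.0001, 0.0005, -0.0014], 'joint_torque': [0.0003, -33.878, 32.0017, 0.0204, -0.0002, 0.0], 'tcp_pos': [0.5244, 0.0001, 0.2301], 'eef_rot': [-0.0009, 0.7071, 0.7071, -0.0007], 'ft_force': [-1.101, -0.2211, 0.6475], 'wrist_torque': [-0.051, -0.001, 0.0028], 'finger_force': 0.0, 'opening': 0.0855} 0.0187 ['PlanningError', 'close_job', 'get_obs', 'grip_point_offset', 'snapshot']
scene [[-0.477, 0.632, -0.611, 1.093], [0.879, 0.342, -0.332, 0.295], [-0.001, -0.695, -0.719, 0.734], [0.0, 0.0, 0.0, 1.0]] [[348.3, 0.0, 248.5], [0.0, 348.3, 187.7], [0.0, 0.0, 1.0]]
side [[0.886, -0.315, 0.34, 0.199], [-0.463, -0.578, 0.673, -0.692], [-0.015, -0.753, -0.658, 0.799], [0.0, 0.0, 0.0, 1.0]] [[415.4, 0.0, 264.5], [0.0, 415.4, 188.8], [0.0, 0.0, 1.0]]
wrist [[1.0, 0.001, -0.002, 0.526], [0.0, -0.951, -0.311, 0.08], [-0.002, 0.311, -0.951, 0.373], [0.0, 0.0, 0.0, 1.0]] [[304.3, 0.0, 255.1], [0.0, 304.3, 194.1], [0.0, 0.0, 1.0]]invalid input: not JSON, or not a number
```

View pics/scene0.png

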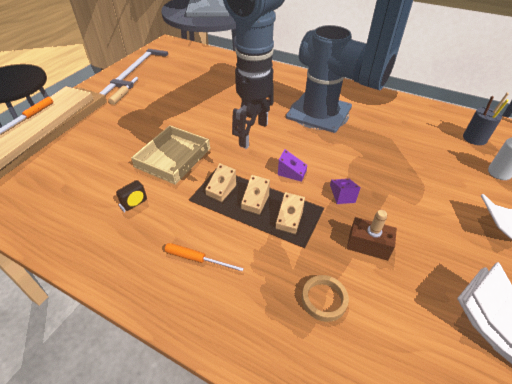

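View pics/side0.png

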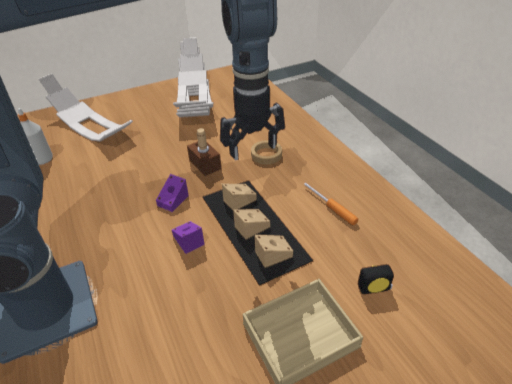

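View pics/wr0.png

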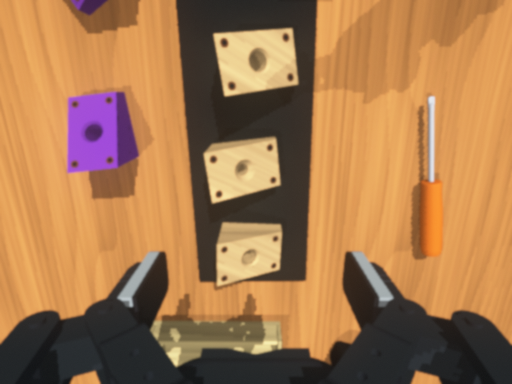

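```bash
cat >> h.py <<'E'
def holes(img,box,thr=110,dk=0.72):
    x0,y0,x1,y1=box;g=cv2.cvtColor(img,cv2.COLOR_BGR2GRAY)
    hsv=cv2.cvtColor(img,cv2.COLOR_BGR2HSV)
    m=np.zeros_like(g);m[y0:y1,x0:x1]=((g>thr)[y0:y1,x0:x1]*255)
    cs,_=cv2.findContours(m,cv2.RETR_EXTERNAL,cv2.CHAIN_APPROX_NONE)
    out=[]
    for c in cs:
        if cv2.contourArea(c)<200: continue
        f=np.zeros_like(g);cv2.drawContours(f,[c],-1,255,-1);f=cv2.erode(f,np.ones((3,3)))
        bh=cv2.morphologyEx(g,cv2.MORPH_BLACKHAT,np.ones((11,11)))
        d=((bh>28)&(f>0)).astype(np.uint8)
        n,l,st,ce=cv2.connectedComponentsWithStats(d)
        B=[]
        for i in range(1,n):
            if st[i,4]<4: continue
            w=np.where(l==i,bh,0).astype(float);yy,xx=np.nonzero(w);q=w[yy,xx];B.append((st[i,4],round((xx*q).sum()/q.sum(),2),round((yy*q).sum()/q.sum(),2)))
        out.append((cv2.contourArea(c),cv2.boundingRect(c),B))
    return out
def mouth(s,H,z0=.047):
    """four screw-hole pixels on the 28deg face (rises towards robot) -> mouth, yaw"""
    c=np.mean([onz(s,*p,z0) for p in H],0);yaw=0.
    for _ in range(20):
        n=np.array([np.sin(np.radians(28))*np.cos(yaw),np.sin(np.radians(28))*np.sin(yaw),np.cos(np.radians(28))])
        P=[]
        for p in H:
            o,d=ray(s,*p);P.append(o+d*(n@(c-o))/(n@d))
        P=np.array(P);m=P.mean(0);o,d=ray(s,*proj(s,m));c=o+d*(z0-o[2])/d[2]
        # high pair (near robot) -> low pair
        k=np.argsort(P[:,0]);v=P[k[2:]].mean(0)-P[k[:2]].mean(0);yaw=np.arctan2(v[1],v[0])
    return c,yaw,P
E
python3 - <<'E'
from h import *
I={n:cv2.imread(f'pics/{f}.png') for n,f in dict(scene='scene0',side='side0',wrist='wr0').items()}
for n,b in dict(wrist=(185,0,312,281),scene=(198,160,315,240),side=(212,175,300,275)).items():
    print(n)
    for r in holes(I[n],b): print(r)
S={n:robot.snapshot(n) for n in('scene','side')}
print('stand',onz(S['scene'],376,236,.058),onz(S['side'],203,152,.058),'grip',tri(S['scene'],(379,218),S['side'],(201,137)))
print('tray',onz(S['scene'],170,153,.04),onz(S['side'],302,330,.04))
for k,a,b in(('tape',(325,298),(267,154)),('tm',(131,195),(376,280)),('sd1',(165,247),(356,219)),('sd2',(242,269),(305,185))):print(k,onz(S['scene'],*a,.02)[:2],onz(S['side'],*b,.02)[:2])
E
```

```text
wrist
(3347.0, (216, 222, 66, 59), [(np.int32(34), np.float64(275.05), np.float64(238.34)), (np.int32(42), np.float64(223.91), np.float64(249.17)), (np.int32(166), np.float64(248.54), np.float64(255.21)), (np.int32(27), np.float64(273.33), np.float64(265.27)), (np.int32(31), np.float64(224.01), np.float64(277.48))])
(335.0, (304, 144, 8, 137), [])
(3825.5, (203, 137, 78, 67), [(np.int32(43), np.float64(269.41), np.float64(147.24)), (np.int32(58), np.float64(212.92), np.float64(158.99)), (np.int32(161), np.float64(241.1), np.float64(166.82)), (np.int32(42), np.float64(272.8), np.float64(179.77)), (np.int32(51), np.float64(218.52), np.float64(193.74))])
(1073.0, (185, 117, 15, 164), [])
(4613.0, (213, 28, 86, 69), [(np.int32(61), np.float64(285.37), np.float64(36.94)), (np.int32(80), np.float64(223.82), np.float64(42.31)), (np.int32(143), np.float64(254.95), np.float64(60.42)), (np.int32(54), np.float64(289.95), np.float64(76.81)), (np.int32(75), np.float64(231.42), np.float64(85.35))])
scene
(1433.0, (198, 205, 85, 35), [])
(4332.0, (198, 160, 117, 74), [(np.int32(4), np.float64(199.4
[... 1289 characters left out ...]
39, 62), [])
(353.5, (233, 208, 36, 19), [(np.int32(10), np.float64(249.29), np.float64(214.78)), (np.int32(4), np.float64(245.44), np.float64(219.56))])
(2312.0, (212, 175, 88, 68), [(np.int32(16), np.float64(237.67), np.float64(188.48))])
stand [0.51504833 0.32634434 0.058     ] [0.49695331 0.30547702 0.058     ] grip (array([0.50056212, 0.31726256, 0.1044765 ]), np.float64(0.00044561080760915293))
tray [ 0.48784596 -0.30755345  0.04      ] [ 0.45885424 -0.33189818  0.04      ]
tape [0.70152863 0.2722089 ] [0.68606785 0.24892267]
tm [ 0.66780444 -0.30975831] [ 0.67846421 -0.29523974]
sd1 [ 0.76146367 -0.11783569] [ 0.75684471 -0.1168283 ]
sd2 [0.72506193 0.07785765] [0.71189884 0.06364625]
```

```bash
cat > meas.py <<'E'
from h import *
w=robot.snapshot('wrist');s=robot.snapshot('scene')
W=dict(L=[(285.4,36.9),(223.8,42.3),(290,76.8),(231.4,85.4)],M=[(269.4,147.2),(212.9,159),(272.8,179.8),(218.5,193.7)],R=[(275,238.3),(223.9,249.2),(273.3,265.3),(224,277.5)])
C=dict(R=[(220.05,166.3),(231.24+3.4,171),(208.9,187.1),(219.9,192.2)],M=[(252.8,177.9),(265.7,181.55),(244.5,200.8),(257.6,204.7)],L=[(286.6,195.7),(300.9,199.1),(279.6,220.1),(293.9,224.1)])
for k in 'LMR':
    for n,c,H in(('w',w,W[k]),('s',s,C[k])):
        m,y,P=mouth(c,H);print(k,n,m.round(4),round(y,3),(P-m).round(4)[:,:2].tolist())
E
python3 meas.py
```

```text
L w [0.5297 0.1116 0.047 ] 0.159 [[0.0268, 0.0237], [-0.0328, 0.014], [0.0328, -0.0141], [-0.0267, -0.0235]]
L s [0.5275 0.1108 0.047 ] 0.155 [[-0.0264, -0.0235], [-0.0329, 0.0142], [0.0325, -0.0141], [0.0268, 0.0234]]
M w [0.5142 0.0008 0.047 ] 0.114 [[0.0277, 0.0225], [-0.0321, 0.0155], [0.0322, -0.0156], [-0.0277, -0.0223]]
M s [5.123e-01 3.000e-04 4.700e-02] 0.112 [[-0.0278, -0.0222], [-0.032, 0.0154], [0.0321, -0.0155], [0.0278, 0.0222]]
R w [ 0.5198 -0.108   0.047 ] -0.042 [[0.0308, 0.0179], [-0.0295, 0.02], [0.0294, -0.0204], [-0.0306, -0.0175]]
R s [ 0.5167 -0.1063  0.047 ] -0.113 [[-0.0307, -0.0206], [-0.0308, 0.0275], [0.0294, -0.0226], [0.0321, 0.0156]]
```

```bash
python3 -m jog '[[[-4,32,0],0.15,1],[[-4,32,0],0.15,1],[[-4,32,0],0.15,1],[[-4,32,0],0.15,1],[[-4,32,0],0.15,1],[[-4,32,0],0.15,1],[[-4,32,0],0.15,1],[[-4,32,0],0.15,1],[[-4,32,0],0.15,1],[[-4,29,0],0.15,1]]'
python3 -m jog '[[[0,0,0],0.07,1],[[0,0,0],0,1],[[0,0,0],0,1],[[0,0,0],0,1],[[0,0,0],0,1],[[0,0,0],0,1],[[0,0,0],0,1],[[0,0,0],0,1],[[0,0,0],0,1],[[0,0,0],0,1]]'
python3 - <<'E'
from h import *
s=snap('wrist','wr1.png');A=snap('scene')['img'];B=snap('side')['img'];print(np.round(s['cam_to_world'],3).tolist())
cv2.imwrite('pics/sc1.png',A);cv2.imwrite('pics/si1.png',B)
a=cv2.resize(A[170:280,320:430],None,fx=3,fy=3);b=cv2.resize(B[100:210,150:260],None,fx=3,fy=3)
cv2.imwrite('pics/m1.png',np.hstack([cv2.resize(s['img'],(440,330)),a]))
cv2.imwrite('pics/m1b.png',b)
E
```

```text
t: 1.5
tcp_pos: [0.4846, 0.3185, 0.2313]
eef_rot: [0.0, 0.032, 0.999, 0.0]
ft_force: [0.3, -0.2, 0.6]
opening: 0.0854
finger_force: 0.0
t: 2.5
tcp_pos: [0.485, 0.317, 0.2313]
eef_rot: [-0.0, 0.0, 1.0, -0.0]
ft_force: [-0.6, -0.7, -1.2]
opening: 0.0854
finger_force: 0.0
[[0.001, 0.951, 0.31, 0.406], [1.0, -0.001, -0.0, 0.317], [-0.0, 0.31, -0.951, 0.374], [0.0, 0.0, 0.0, 1.0]]
```

View pics/m1.png

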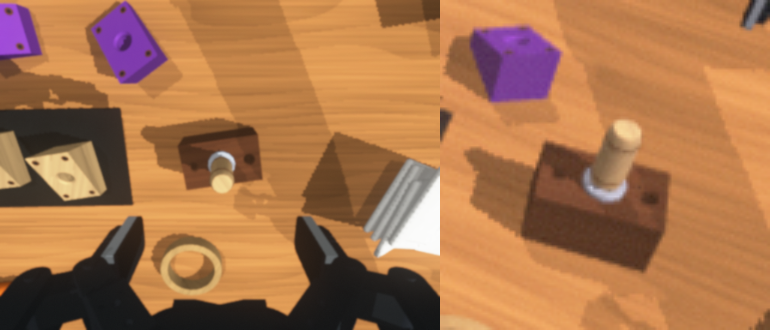

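Run:
```python
from h import *
S={n:robot.snapshot(n) for n in('wrist','scene','side')}
box=dict(wrist=(200,140,310,235),scene=(345,200,400,260),side=(185,122,225,178))
for n,s in S.items():
    x0,y0,x1,y1=box[n];im=s['img'];h=cv2.cvtColor(im,cv2.COLOR_BGR2HSV).astype(int)[y0:y1,x0:x1]
    grey=((h[...,1]<75)&(h[...,2]>95)).astype(np.uint8)
    c=max(cv2.findContours(grey,0,1)[0],key=cv2.contourArea);hull=cv2.convexHull(c)+[x0,y0]
    e=cv2.fitEllipse(hull) ;u=e[0];print(n,'collar',np.round(e,1) if 0 else e,onz(s,*u,.062).round(4))
    cv2.imwrite(f'pics/crop_{n}.png',cv2.resize(im[y0:y1,x0:x1],None,fx=6,fy=6,interpolation=0))
a=[cv2.resize(cv2.imread(f'pics/crop_{n}.png'),(266,300),interpolation=0) for n in S]
cv2.imwrite('pics/crops.png',np.hstack(a))
# predicted projections for gauge at guess
for n,s in S.items(): print(n,[proj(s,(.5,.317,z)).round(1).tolist() for z in(.064,.128)])
```

```text
wrist collar ((257.42913818359375, 190.9585418701172), (31.8663387298584, 32.536746978759766), 92.7149887084961) [0.5045 0.3194 0.062 ]
scene collar ((374.1824035644531, 231.01083374023438), (11.2513427734375, 15.477447509765625), 112.38090515136719) [0.5059 0.3186 0.062 ]
side collar ((202.5672149658203, 147.98072814941406), (8.22910213470459, 11.593729019165039), 79.76422882080078) [0.5018 0.3203 0.062 ]
wrist [[255.2, 187.5], [255.2, 208.9]]
scene [[374.3, 228.5], [381.6, 211.3]]
side [[202.3, 148.2], [199.9, 130.4]]
```

View pics/crops.png

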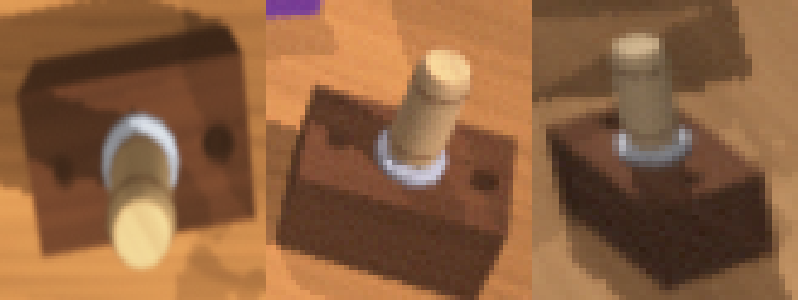

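Run:
```python
from h import *
S={n:robot.snapshot(n) for n in('wrist','scene','side')}
print('top',onz(S['wrist'],258.7,213.1,.128),onz(S['scene'],382.2,213.6,.128),onz(S['side'],200.8,131,.128))
a,b=onz(S['wrist'],289.3,185,.058),onz(S['wrist'],226.9,194.5,.058);print('holes',a,b,(a+b)/2,onz(S['scene'],390.1,236,.058),np.arctan2(*(a-b)[:2]))
# tray corners roughly, mats
```

```text
top [0.50392344 0.32005612 0.128     ] [0.50626005 0.31976873 0.128     ] [0.5012215  0.31251888 0.128     ]
holes [0.4990625  0.35390535 0.058     ] [0.50983752 0.28611526 0.058     ] [0.50445001 0.32001031 0.058     ] [0.49908657 0.3558351  0.058     ] -0.1576282558848462
```

```bash
python3 -m jog '[[[19.5,2.7,-30],0,1],[[0,0,-40],0,1],[[0,0,-40],0,1],[[0,0,-30],0,1],[[0,0,-16],0,1],[[0,0,0],0,1],[[0,0,0],0,-1],[[0,0,0],0,-1],[[0,0,0],0,-1],[[0,0,0],0,-1]]'
python3 -m jog '[[[0,0,0],0,-1],[[0,0,0],0,-1],[[0,0,5],0,-1],[[0,0,5],0,-1],[[0,0,0],0,-1],[[0,0,0],0,-1],[[0,0,0],0,-1],[[0,0,0],0,-1],[[0,0,0],0,-1],[[0,0,0],0,-1]]'
```

```text
t: 3.95
tcp_pos: [0.5055, 0.3202, 0.0769]
eef_rot: [0.001, 0.0, 1.0, 0.001]
ft_force: [0.9, 0.0, 1.3]
opening: 0.0281
finger_force: 0.0
t: 4.95
tcp_pos: [0.5044, 0.3196, 0.0852]
eef_rot: [-0.0, 0.0, 1.0, -0.0]
ft_force: [-0.3, -0.4, -3.1]
opening: 0.0246
finger_force: 58.9
```

```bash
python3 -m jog '[[[0,0,10],0,-1],[[0,0,10],0,-1],[[0,0,6],0,-1],[[0,0,0],0,-1],[[3,0,0],0,-1],[[3,0,0],0,-1],[[3,0,0],0,-1],[[3,0,0],0,-1],[[3,0,0],0,-1],[[0,0,0],0,-1]]'
python3 - <<'E'
from h import *
o=robot.get_obs();print(np.round(o['ft_force'],1),np.round(o['wrist_torque'],2))
E
```

```text
t: 5.95
tcp_pos: [0.5162, 0.3193, 0.11]
eef_rot: [-0.004, 0.0, 1.0, -0.001]
ft_force: [-6.4, -0.7, 0.8]
opening: 0.0245
finger_force: 59.3
[-6.4 -0.7  0.8] [-0.17  1.79  0.  ]
```

```bash
python3 -m jog '[[[4,0,0],0,-1],[[4,0,0],0,-1],[[4,0,0],0,-1],[[4,0,0],0,-1],[[4,0,0],0,-1],[[4,0,1],0,-1],[[3,0,1],0,-1],[[0,0,0],0,-1],[[0,0,0],0,-1],[[0,0,0],0,-1]]'
cat > tilt.py <<'E'
from h import *
import sys
# gauge axis from handle silhouettes in scene+side: intersect the two view planes
def axis(boxes,f):
    N=[];pics=[]
    for n,(x0,y0,x1,y1) in boxes.items():
        s=robot.snapshot(n);im=s['img'][y0:y1,x0:x1];pics.append(cv2.resize(im,(390,390),interpolation=0))
    cv2.imwrite('pics/'+f,np.hstack(pics))
o=robot.get_obs();p=np.array(o['tcp_pos'])+[0,0,.02]
b={}
for n in('scene','side'):
    u=proj(robot.snapshot(n),p);x,y=int(u[0]),int(u[1]);h=int(sys.argv[2]) if len(sys.argv)>2 else 45
    b[n]=(max(0,x-h),max(0,y-h),x+h,y+h);print(n,b[n])
axis(b,sys.argv[1]);print(np.round(o['ft_force'],1),np.round(o['wrist_torque'],2))
E
python3 tilt.py t1.png
```

```text
t: 6.95
tcp_pos: [0.542, 0.319, 0.1102]
eef_rot: [-0.006, -0.0, 1.0, -0.001]
ft_force: [-6.6, -0.1, -2.9]
opening: 0.025
finger_force: 59.9
scene (333, 178, 423, 268)
side (167, 80, 257, 170)
[-6.6 -0.1 -2.9] [-0.06  1.75  0.01]
```

View pics/t1.png

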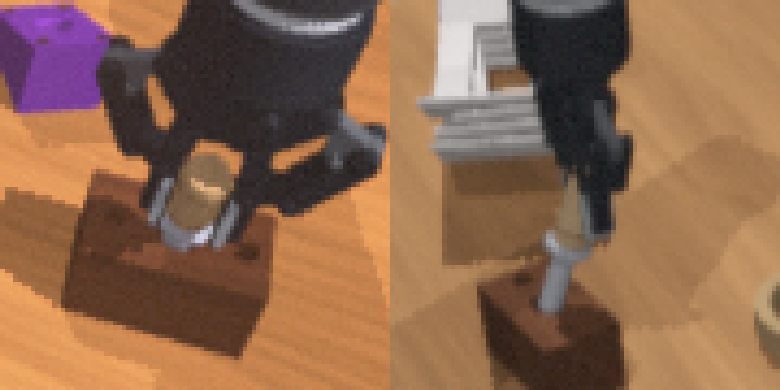

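```bash
python3 -m jog '[[[3,0,0],0,-1],[[0,0,0],0,-1],[[0,0,0],0,-1],[[0,0,4],0,-1],[[2,0,8],0,-1],[[5,0,10],0,-1],[[6,0,14],0,-1],[[6,0,14],0,-1],[[0,-40,0],0,-1],[[0,-40,0],0,-1]]'
python3 -m jog '[[[0,-40,0],0.05,-1],[[0,-40,0],0.05,-1],[[0,-40,0],0.06,-1],[[0,0,0],0,-1],[[0,0,0],0,-1],[[0,0,0],0,-1],[[0,0,0],0,-1],[[0,0,0],0,-1],[[0,0,0],0,-1],[[0,0,0],0,-1]]'
python3 tilt.py t2.png 55
```

```text
t: 8.15
tcp_pos: [0.5709, 0.2397, 0.165]
eef_rot: [0.003, -0.001, 1.0, 0.0]
ft_force: [-1.1, -0.4, -2.6]
opening: 0.0245
finger_force: 59.9
t: 9.15
tcp_pos: [0.5685, 0.1202, 0.1633]
eef_rot: [-0.0, -0.08, 0.997, -0.0]
ft_force: [0.0, 0.4, -2.4]
opening: 0.0242
finger_force: 60.1
scene (236, 128, 346, 238)
side (194, 86, 304, 196)
[ 0.   0.4 -2.4] [-0.05 -0.01 -0.01]
```

View pics/t2.png

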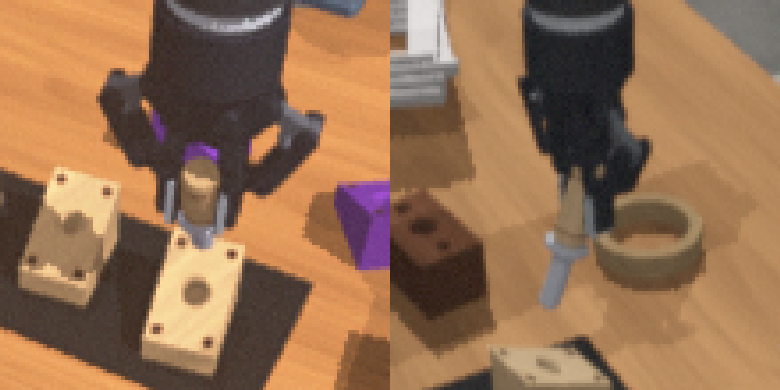

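```bash
cat > pin.py <<'E'
from h import *
import sys
def pin(psi,show=True):
    s=robot.snapshot('side');o=robot.get_obs();t=np.array(o['tcp_pos'])
    n=np.array([-np.sin(psi),np.cos(psi),0]);f=np.array([np.cos(psi),np.sin(psi),0])
    g=t+[0,0,.02];T=np.array(s['cam_to_world'])
    def pl(u,v):
        a,d=ray(s,u,v);return a+d*(n@(g-a))/(n@d)
    x,y=map(int,proj(s,g-.04*f-[0,0,.06]));x0,y0,x1,y1=x-16,y-22,x+22,y+20
    h=cv2.cvtColor(s['img'],cv2.COLOR_BGR2HSV).astype(int)
    m=np.zeros(h.shape[:2],np.uint8);m[y0:y1,x0:x1]=((h[...,1]<70)&(h[...,2]>75))[y0:y1,x0:x1]
    m=cv2.morphologyEx(m,cv2.MORPH_OPEN,np.ones((2,2)))
    k,l,st,ce=cv2.connectedComponentsWithStats(m)
    i=1+np.argmax(st[1:,4]);yy,xx=np.nonzero(l==i)
    Q=np.array([pl(u,v)-g for u,v in zip(xx,yy)]);P=np.c_[Q@f,Q[:,2]]*1000
    for it in range(2):
        pass
    a=np.array([np.sin(np.radians(28)),np.cos(np.radians(28))])
    for _ in range(6):
        sl=P@a; lo=sl.min();sel=(sl>lo+4)&(sl<lo+38)
        # row-wise mid-points along axis
        w=np.array([-a[1],a[0]]);b=np.round((sl[sel]-lo)/3.);pt=P[sel];mid=np.array([[ (sl[sel][b==k]).mean(), ((pt@w)[b==k].min()+(pt@w)[b==k].max())/2] for k in np.unique(b) if (b==k).sum()>2])
        c=np.polyfit(mid[:,0],mid[:,1],1);d=a+c[0]*w;a=d/np.linalg.norm(d)
    w=np.array([-a[1],a[0]]);off=np.median((P@w)[sel])
    # tip 86 mm below grip centre; lo is silhouettes' low end
    tip=a*lo+w*off
    print('tilt',round(np.degrees(np.arctan2(a[0],a[1])),1),'lo',lo.round(1),'len',np.ptp(sl).round(1),'off',off.round(1),'tip rel (fwd,z) to tcp+20mm',tip.round(1),'n',len(P))
    return a,tip
if __name__=='__main__':
    for _ in range(2):pin(float(sys.argv[1]))
E
python3 pin.py 0.16
python3 - <<'E'
from h import *
s=robot.snapshot('side');o=robot.get_obs();t=np.array(o['tcp_pos']);n=np.array([-np.sin(.16),np.cos(.16),0]);f=np.array([np.cos(.16),np.sin(.16),0]);g=t+[0,0,.02]
for u in((238.6,171.5),(244.2,154.5)):
    a,d=ray(s,*u);p=a+d*(n@(g-a))/(n@d)-g;print((p@f*1000).round(1),(p[2]*1000).round(1))
E
```

```text
tilt 23.9 lo -92.7 len 63.8 off 1.9 tip rel (fwd,z) to tcp+20mm [-39.3 -84. ] n 141
tilt 23.9 lo -92.7 len 63.8 off 2.0 tip rel (fwd,z) to tcp+20mm [-39.3 -84. ] n 141
-39.2 -78.5
-18.3 -31.6
```

```bash
cat > pin2.py <<'E'
from h import *
import sys
psi=float(sys.argv[1])
ss=[robot.snapshot('side') for _ in range(3)];s=ss[0];im=np.mean([q['img'].astype(float) for q in ss],0)
o=robot.get_obs();t=np.array(o['tcp_pos']);n=np.array([-np.sin(psi),np.cos(psi),0]);f=np.array([np.cos(psi),np.sin(psi),0]);g=t+[0,0,.02]
def pl(u,v):
    a,d=ray(s,u,v);p=(a+d*(n@(g-a))/(n@d)-g)*1000;return np.array([p@f,p[2]])
S=im[...,2]-im[...,0]  # R-B: wood high, steel low
tip=proj(s,g-.039*f-[0,0,.078]);col=proj(s,g-.018*f-[0,0,.0335])
R=[]
for v in range(int(col[1])-4,int(tip[1])+4):
    uc=tip[0]+(col[0]-tip[0])*(v-tip[1])/(col[1]-tip[1]);us=np.arange(int(uc)-7,int(uc)+9)
    r=S[v,us];bg=np.median(np.r_[r[:3],r[-3:]]);w=np.clip((bg-r)/max(bg-r.min(),1),0,1);w[w<.25]=0
    R.append((v,(w*us).sum()/w.sum(),w.sum(),bg-r.min()))
for r in R:print(np.round(r,2).tolist())
R=np.array(R);k=(R[:,2]<np.median(R[:,2])*1.25)&(R[:,3]>25)&(R[:,0]>col[1]+3)&(R[:,0]<tip[1]-1)
c=np.polyfit(R[k,0],R[k,1],1);v0,v1=R[k,0].min(),R[k,0].max();a,b=pl(np.polyval(c,v0),v0),pl(np.polyval(c,v1),v1)
print('tilt',np.degrees(np.arctan2(*(a-b))),'upper',a,'lower',b,'rms',np.std(R[k,1]-np.polyval(c,R[k,0])))
E
python3 pin2.py 0.16
```

```text
[151.0, 250.81, 3.6, 30.5]
[152.0, 243.27, 2.64, 15.0]
[153.0, 238.7, 2.15, 27.83]
[154.0, 239.32, 3.3, 52.5]
[155.0, 242.8, 7.68, 53.0]
[156.0, 243.99, 9.92, 71.67]
[157.0, 244.18, 9.7, 84.67]
[158.0, 243.95, 8.25, 87.67]
[159.0, 242.49, 6.72, 88.0]
[160.0, 241.76, 6.05, 89.17]
[161.0, 241.28, 5.96, 90.17]
[162.0, 241.05, 6.17, 91.0]
[163.0, 240.76, 6.04, 90.67]
[164.0, 240.31, 5.93, 91.83]
[165.0, 240.05, 6.11, 90.5]
[166.0, 239.74, 6.07, 91.67]
[167.0, 239.29, 6.04, 92.67]
[168.0, 239.02, 6.16, 94.5]
[169.0, 238.77, 5.92, 94.83]
[170.0, 238.51, 5.61, 94.83]
[171.0, 238.5, 5.06, 93.5]
[172.0, 238.51, 3.23, 78.83]
[173.0, 238.49, 3.14, 25.33]
[174.0, 234.99, 4.5, 9.33]
tilt 25.110349439893554 upper [-25.54260839 -43.0665608 ] lower [-39.64596238 -73.15984596] rms 0.13245776102547088
```

Run:
```python
from h import *
s=robot.snapshot('side');w=None
for u in((237.67,188.48),(249.5,215),(272.56,242.5)):print(onz(s,*u,.047).round(4))
c=robot.snapshot('scene')
for u in((290.78,209.78),(256.53,191.08),(221.06,179.05)):print('sc',onz(c,*u,.047).round(4))
for r in holes(s['img'],(225,178,256,205),100):print(r)
```

```text
[0.5235 0.1137 0.047 ]
[0.5067 0.0047 0.047 ]
[ 0.5143 -0.1058  0.047 ]
sc [0.5273 0.1122 0.047 ]
sc [0.5103 0.0035 0.047 ]
sc [ 0.5164 -0.1058  0.047 ]
(675.5, (225, 178, 31, 27), [(np.int32(16), np.float64(237.63), np.float64(188.46))])
```

```bash
python3 -m jog '[[[3.4,-1.6,-20],0,-1],[[0,0,-15],0,-1],[[0,0,-10],0,-1],[[0,0,0],0,-1],[[-2.3,-0.4,-4.4],0,-1],[[-2.3,-0.4,-4.4],0,-1],[[-2.3,-0.4,-4.4],0,-1],[[0,0,0],0,-1],[[0,0,0],0,-1],[[0,0,0],0,-1]]'
python3 -m jog '[[[-1,-0.1,-1.8],0,-1],[[-0.9,-0.2,-1.7],0,-1],[[-1,-0.1,-1.8],0,-1],[[0,0,0],0,-1],[[0,0,0],0,-1],[[0,0,0],0,-1],[[-0.9,-0.2,-1.7],0,-1],[[-0.9,-0.2,-1.8],0,-1],[[0,0,0],0,-1],[[0,0,0],0,-1]]'
python3 -c "
from h import *
o=robot.get_obs();print(np.round(o['ft_force'],1),np.round(o['wrist_torque'],2),np.round(o['tcp_pos'],4))"
```

```text
t: 10.75
tcp_pos: [0.5653, 0.1169, 0.1055]
eef_rot: [0.0, -0.079, 0.997, -0.0]
ft_force: [0.0, -0.1, -3.0]
opening: 0.0248
finger_force: 60.1
t: 11.75
tcp_pos: [0.5602, 0.1162, 0.0961]
eef_rot: [-0.0, -0.08, 0.997, 0.0]
ft_force: [0.2, -0.0, -2.7]
opening: 0.0248
finger_force: 60.1
[ 0.2 -0.  -2.7] [ 0.07 -0.09 -0.05] [0.5602 0.1162 0.0961]
```

```bash
python3 -m jog '[[[-0.9,-0.2,-1.8],0,-1],[[-0.9,-0.1,-1.8],0,-1],[[-1,-0.2,-1.7],0,-1],[[-0.9,-0.1,-1.8],0,-1],[[-0.9,-0.2,-1.8],0,-1],[[0,0,0],0,-1],[[0,0,0],0,-1],[[0,0,0],0,-1],[[0,0,0],0,-1],[[0,0,0],0,-1]]'
python3 -m jog '[[[-0.9,-0.2,-1.8],0,-1],[[-0.9,-0.1,-1.8],0,-1],[[-1,-0.2,-1.7],0,-1],[[0,0,0],0,-1],[[0,0,0],0,-1],[[0,0,0],0,-1],[[0,0,0],0,-1],[[0,0,0],0,-1],[[0,0,0],0,-1],[[0,0,0],0,-1]]'
python3 -c "
from h import *
o=robot.get_obs();print(np.round(o['ft_force'],1),np.round(o['wrist_torque'],2),np.round(o['tcp_pos'],4))"
```

```text
t: 12.75
tcp_pos: [0.5556, 0.1152, 0.0874]
eef_rot: [-0.0, -0.079, 0.997, -0.0]
ft_force: [0.5, -0.2, -3.3]
opening: 0.0245
finger_force: 60.1
t: 13.75
tcp_pos: [0.5529, 0.1148, 0.0821]
eef_rot: [-0.0, -0.08, 0.997, 0.0]
ft_force: [0.4, 0.1, -2.5]
opening: 0.025
finger_force: 60.1
[ 0.4  0.1 -2.5] [ 0.01 -0.08 -0.01] [0.5529 0.1148 0.0821]
```

```bash
python3 -m jog '[[[-0.5,-0.1,-0.9],0,-1],[[-0.5,-0.1,-0.9],0,-1],[[-0.4,0,-0.9],0,-1],[[0,0,0],0,-1],[[0,0,0],0,-1],[[0,0,0],0,-1],[[0,0,0],0,-1],[[0,0,0],0,-1],[[0,0,0],0,-1],[[0,0,0],0,-1]]'
python3 tilt.py t3.png 50; python3 pin2.py 0.16 | tail -1
```

```text
t: 14.75
tcp_pos: [0.5529, 0.1147, 0.0811]
eef_rot: [0.002, -0.08, 0.997, 0.0]
ft_force: [1.6, 0.6, 6.0]
opening: 0.0246
finger_force: 60.5
scene (239, 152, 339, 252)
side (196, 119, 296, 219)
[1.6 0.6 6. ] [ 0.06 -0.12 -0.01]
tilt -20.689320110452943 upper [-29.80976004 -53.09830604] lower [-26.3248569  -62.32603612] rms 0.1960598476764275
```

View pics/t3.png

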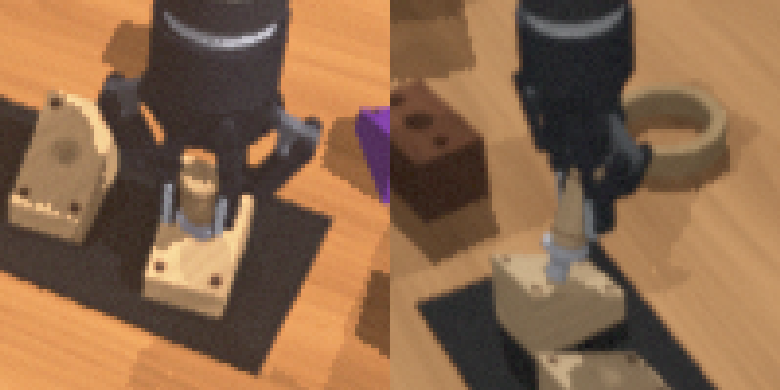

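```bash
python3 -m jog '[[[1.4,0.2,2.7],0,-1],[[2.8,0.5,5.3],0,-1],[[2.8,0.5,5.3],0,-1],[[2.8,0.5,5.3],0,-1],[[2.8,0.5,5.3],0,-1],[[2.6,0.4,5],0,-1],[[2.6,0.4,5],0,-1],[[2.6,0.5,5],0,-1],[[0,0,30],0,-1],[[0,0,0],0,-1]]'
python3 -m jog '[[[-4.7,-32.3,0],-0.046,-1],[[-5,-40,0],0,-1],[[-5,-40,0],0,-1],[[0,0,0],0,-1],[[0,0,0],0,-1],[[0,0,0],0,-1],[[0,0,0],0,-1],[[0,0,0],0,-1],[[0,0,0],0,-1],[[0,0,0],0,-1]]'
python3 pin2.py 0.114 | tail -1
python3 - <<'E'
from h import *
s=robot.snapshot('scene');o=robot.get_obs();print(np.round(o['tcp_pos'],4),np.round(o['ft_force'],1))
for r in holes(s['img'],(270,175,318,240)): print([(int(a),float(b),float(c)) for a,b,c in r[2]])
s=robot.snapshot('side')
for r in holes(s['img'],(225,178,256,205),100):print([(int(a),float(b),float(c)) for a,b,c in r[2]])
E
```

```text
t: 16.1
tcp_pos: [0.5748, 0.1184, 0.1529]
eef_rot: [0.004, -0.08, 0.997, 0.0]
ft_force: [1.6, 0.1, -0.9]
opening: 0.025
finger_force: 60.3
t: 17.1
tcp_pos: [0.5573, 0.0063, 0.1483]
eef_rot: [0.0, -0.057, 0.998, -0.0]
ft_force: [0.8, 0.5, -3.1]
opening: 0.0247
finger_force: 60.2
tilt 5.948796551823932 upper [-29.65955222 -39.74300828] lower [-32.28201116 -64.91037239] rms 0.2703920849942523
[0.5572 0.0059 0.1484] [-0.2  0.2 -3. ]
[(11, 286.76, 195.09), (11, 300.72, 198.56), (59, 290.83, 209.1), (12, 279.41, 219.43), (11, 293.7, 223.56)]
[(91, 248.8, 185.14), (14, 237.19, 188.86)]
```

```bash
python3 -m jog '[[[0,0,-15],0,-1],[[0,0,-15],0,-1],[[0,0,0],0,-1],[[-2.3,-0.3,-4.4],0,-1],[[-2.3,-0.3,-4.4],0,-1],[[-2.3,-0.3,-4.4],0,-1],[[-0.9,-0.1,-1.8],0,-1],[[-0.9,-0.1,-1.8],0,-1],[[0,0,0],0,-1],[[0,0,0],0,-1]]'
python3 -m jog '[[[-0.9,-0.1,-1.8],0,-1],[[0,0,0],0,-1],[[0,0,0],0,-1],[[-0.9,-0.1,-1.8],0,-1],[[0,0,0],0,-1],[[0,0,0],0,-1],[[-0.5,-0.1,-0.9],0,-1],[[0,0,0],0,-1],[[0,0,0],0,-1],[[0,0,0],0,-1]]'
python3 -c "
from h import *
o=robot.get_obs();print(np.round(o['ft_force'],1),np.round(o['wrist_torque'],2),np.round(o['tcp_pos'],4))"
```

```text
t: 18.35
tcp_pos: [0.5487, 0.0047, 0.1018]
eef_rot: [0.0, -0.057, 0.998, -0.0]
ft_force: [-0.4, -0.3, -1.9]
opening: 0.0246
finger_force: 60.2
t: 19.35
tcp_pos: [0.5484, 0.0049, 0.0998]
eef_rot: [0.003, -0.057, 0.998, 0.0]
ft_force: [2.6, 3.3, 8.3]
opening: 0.0247
finger_force: 61.3
[2.6 3.3 8.3] [ 0.81 -0.34 -0.11] [0.5484 0.0049 0.0998]
```

```bash
python3 -m jog '[[[0,0,1.5],0,-1],[[0.7,1,0],0,-1],[[0.3,1,0],0,-1],[[0,0,0],0,-1],[[0,0,0],0,-1],[[0,0,-0.8],0,-1],[[0,0,-0.8],0,-1],[[0,0,0],0,-1],[[0,0,0],0,-1],[[0,0,0],0,-1]]'
python3 -c "
from h import *
o=robot.get_obs();print(np.round(o['ft_force'],1),np.round(o['wrist_torque'],2),np.round(o['tcp_pos'],4))
s=robot.snapshot('scene')
for r in holes(s['img'],(236,170,285,215)): print([(int(a),float(b),float(c)) for a,b,c in r[2]])
"
```

```text
t: 20.35
tcp_pos: [0.5484, 0.0051, 0.0993]
eef_rot: [0.002, -0.056, 0.998, -0.002]
ft_force: [1.3, -0.6, 10.2]
opening: 0.0249
finger_force: 61.4
[ 1.3 -0.6 10.2] [-0.21  0.07  0.06] [0.5484 0.0051 0.0993]
[(19, 255.06, 193.32), (11, 244.45, 200.39), (10, 257.51, 204.45)]
```

```bash
python3 -m jog '[[[2,0.2,4],0,-1],[[2,0.2,4],0,-1],[[2,0.2,4],0,-1],[[2,0.2,4],0,-1],[[2,0.2,4],0,-1],[[0,0,30],0,-1],[[2.3,-36.8,1.4],-0.08,-1],[[3,-40,0],-0.076,-1],[[0,-40,0],0,-1],[[0,0,0],0,-1]]'
python3 -m jog '[[[0,0,-15],0,-1],[[0,0,-15],0,-1],[[0,0,0],0,-1],[[-2.3,0.1,-4.4],0,-1],[[-2.3,0.1,-4.4],0,-1],[[-2.3,0.1,-4.4],0,-1],[[-0.9,0,-1.8],0,-1],[[-0.9,0.1,-1.8],0,-1],[[0,0,0],0,-1],[[0,0,0],0,-1]]'
python3 -m jog '[[[-0.9,0,-1.8],0,-1],[[0,0,0],0,-1],[[0,0,0],0,-1],[[-0.9,0.1,-1.8],0,-1],[[0,0,0],0,-1],[[0,0,0],0,-1],[[-0.5,0,-0.9],0,-1],[[0,0,0],0,-1],[[0,0,0],0,-1],[[0,0,0],0,-1]]'
python3 -c "
from h import *
o=robot.get_obs();print(np.round(o['ft_force'],1),np.round(o['wrist_torque'],2),np.round(o['tcp_pos'],4))"
```

```text
t: 21.4
tcp_pos: [0.5626, -0.1144, 0.1483]
eef_rot: [0.0, 0.024, 1.0, -0.002]
ft_force: [0.7, 1.5, -2.3]
opening: 0.0249
finger_force: 60.3
t: 22.4
tcp_pos: [0.554, -0.1091, 0.1018]
eef_rot: [0.0, 0.021, 1.0, -0.0]
ft_force: [0.7, 0.7, -1.6]
opening: 0.0246
finger_force: 60.3
t: 23.4
tcp_pos: [0.5515, -0.1089, 0.097]
eef_rot: [0.0, 0.021, 1.0, -0.0]
ft_force: [-0.5, 1.7, -2.0]
opening: 0.0248
finger_force: 60.3
[-0.5  1.7 -2. ] [ 0.02 -0.03 -0.05] [ 0.5515 -0.1089  0.097 ]
```

```bash
python3 -m jog '[[[-0.9,0,-1.8],0,-1],[[-0.9,0.1,-1.8],0,-1],[[0,0,0],0,-1],[[0,0,0],0,-1],[[-0.9,0,-1.7],0,-1],[[-1,0,-1.8],0,-1],[[-0.9,0.1,-1.8],0,-1],[[0,0,0],0,-1],[[0,0,0],0,-1],[[0,0,0],0,-1]]'
python3 -m jog '[[[-0.9,0,-1.8],0,-1],[[-0.9,0,-1.8],0,-1],[[-1,0.1,-1.7],0,-1],[[0,0,0],0,-1],[[0,0,0],0,-1],[[-0.5,0,-0.9],0,-1],[[-0.5,0,-0.9],0,-1],[[0,0,0],0,-1],[[0,0,0],0,-1],[[0,0,0],0,-1]]'
```

```text
t: 24.4
tcp_pos: [0.5469, -0.1087, 0.0881]
eef_rot: [-0.0, 0.021, 1.0, 0.0]
ft_force: [-0.4, -0.9, -3.6]
opening: 0.0246
finger_force: 60.3
t: 25.4
tcp_pos: [0.5434, -0.1087, 0.0813]
eef_rot: [0.0, 0.021, 1.0, -0.0]
ft_force: [1.6, -0.2, -0.3]
opening: 0.0244
finger_force: 60.5
```

```bash
python3 -m jog '[[[-0.5,0,-0.9],0,-1],[[-0.5,0,-0.9],0,-1],[[0,0,0],0,-1],[[0,0,0],0,-1],[[0,0,0],0,-1],[[0,0,0],0,-1],[[1,0,1.8],0,-1],[[2.8,-0.1,5.3],0,-1],[[0,0,0],0,-1],[[0,0,0],0,-1]]'
python3 -c "
from h import *
o=robot.get_obs();print(np.round(o['ft_force'],1),np.round(o['tcp_pos'],4))"
```

```text
t: 26.4
tcp_pos: [0.5452, -0.1086, 0.0855]
eef_rot: [-0.001, 0.021, 1.0, 0.0]
ft_force: [0.3, 0.1, -2.2]
opening: 0.0247
finger_force: 60.6
[ 0.3  0.1 -2.2] [ 0.5452 -0.1086  0.0855]
```

```bash
python3 -m jog '[[[2.8,-0.1,5.3],0,-1],[[2.8,-0.1,5.3],0,-1],[[2.8,-0.1,5.3],0,-1],[[2.8,-0.1,5.3],0,-1],[[2.8,-0.1,5.3],0,-1],[[2.8,-0.1,5.3],0,-1],[[0,0,20],0,-1],[[0,0,20],0,-1],[[-2,30,0],0.042,-1],[[-3,43,0],0,-1]]'
python3 -m jog '[[[-3,45,0],0,-1],[[-3,45,0],0,-1],[[-3,45,0],0,-1],[[-3,45,0],0,-1],[[-3,45,0],0,-1],[[0,45,0],0,-1],[[0,45,0],0,-1],[[0,40.7,0],0,-1],[[0,0,0],0,-1],[[0,0,0],0,-1]]'
python3 -m jog '[[[0,0,-20],0,-1],[[0,0,-10],0,-1],[[0,0,-5],0,-1],[[0,0,-3],0,-1],[[0,0,0],0,-1],[[0,0,0],0,-1],[[0,0,0],0,-1],[[0,0,0],0,-1],[[0,0,0],0,-1],[[0,0,0],0,-1]]'
python3 pin2.py 0 | tail -1;python3 tilt.py t4.png 45
```

```text
t: 27.4
tcp_pos: [0.559, -0.0376, 0.1597]
eef_rot: [0.002, 0.002, 1.0, -0.001]
ft_force: [0.1, 0.6, -2.8]
opening: 0.0249
finger_force: 60.4
t: 28.4
tcp_pos: [0.5424, 0.3204, 0.1579]
eef_rot: [-0.0, -0.001, 1.0, -0.0]
ft_force: [-0.5, -1.2, -1.8]
opening: 0.0245
finger_force: 60.4
t: 29.4
tcp_pos: [0.5428, 0.3195, 0.1203]
eef_rot: [0.0, 0.0, 1.0, 0.0]
ft_force: [1.0, -0.3, -2.0]
opening: 0.0247
finger_force: 60.5
tilt 26.935132018854645 upper [-25.76898645 -42.42038992] lower [-40.0535956  -70.53415487] rms 0.3481779940619517
scene (334, 176, 424, 266)
side (167, 77, 257, 167)
[ 0.3  0.3 -3. ] [ 0.   -0.03 -0.01]
```

View pics/t4.png

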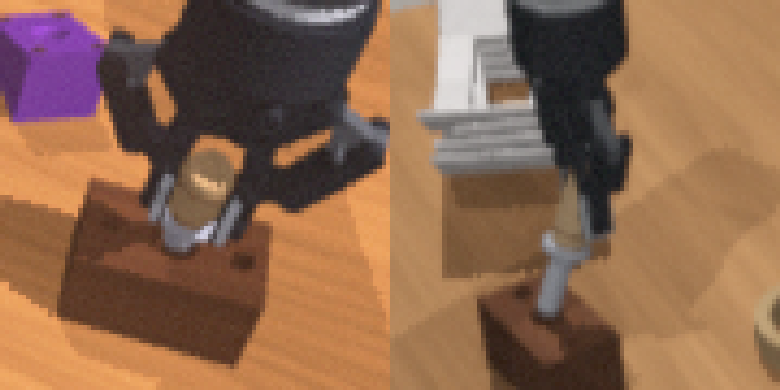

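```bash
python3 -m jog '[[[0,0,-3],0,-1],[[0,0,-3],0,-1],[[0,0,-2],0,-1],[[0,0,-2],0,-1],[[0,0,0],0,-1],[[-3,0,0],0,-1],[[-3,0,0],0,-1],[[-3,0,0],0,-1],[[0,0,0],0,-1],[[0,0,0],0,-1]]'
python3 -c "
from h import *
o=robot.get_obs();print(np.round(o['ft_force'],1),np.round(o['wrist_torque'],2))"
```

```text
t: 30.75
tcp_pos: [0.5357, 0.3194, 0.111]
eef_rot: [0.002, 0.001, 1.0, 0.0]
ft_force: [5.2, -1.2, -3.2]
opening: 0.0246
finger_force: 60.2
[ 5.2 -1.2 -3.2] [-0.07 -1.45 -0.07]
```

```bash
python3 -m jog '[[[-3,0,0],0,-1],[[-3,0,0],0,-1],[[-3,0,-1],0,-1],[[-3,0,-1],0,-1],[[-3,0,-1],0,-1],[[-3,0,-1],0,-1],[[-3,0,0],0,-1],[[-3,0,0],0,-1],[[0,0,0],0,-1],[[0,0,0],0,-1]]'
python3 -c "
from h import *
o=robot.get_obs();print(np.round(o['ft_force'],1),np.round(o['wrist_torque'],2))"
python3 -m jog '[[[-3,0,0],0,-1],[[-3,0,0],0,-1],[[-3,0,0],0,-1],[[-2,0,0],0,-1],[[-2,0,0],0,-1],[[0,0,0],0,-1],[[0,0,0],0,-1],[[0,0,0],0,-1],[[0,0,0],0,-1],[[0,0,0],0,-1]]'
python3 -c "
from h import *
o=robot.get_obs();print(np.round(o['ft_force'],1),np.round(o['wrist_torque'],2))"
python3 pin2.py 0 | tail -22
```

```text
t: 31.75
tcp_pos: [0.5144, 0.3195, 0.1098]
eef_rot: [0.006, 0.001, 1.0, 0.001]
ft_force: [6.5, -1.3, 1.9]
opening: 0.0246
finger_force: 60.3
[ 6.5 -1.3  1.9] [-0.37 -1.91  0.04]
t: 32.75
tcp_pos: [0.5019, 0.3195, 0.1096]
eef_rot: [0.006, 0.001, 1.0, 0.001]
ft_force: [8.5, -0.4, 1.0]
opening: 0.0244
finger_force: 60.0
[ 8.5 -0.4  1. ] [-0.39 -2.2  -0.06]
[137.0, 201.32, 5.96, 35.5]
[138.0, 200.49, 5.83, 38.17]
[139.0, 199.6, 4.72, 43.33]
[140.0, 198.71, 5.65, 52.17]
[141.0, 199.3, 7.39, 47.33]
[142.0, 199.59, 7.64, 44.0]
[143.0, 199.37, 6.02, 42.67]
[144.0, 199.94, 4.91, 39.83]
[145.0, 200.55, 3.84, 34.5]
[146.0, 200.07, 2.79, 31.83]
[147.0, 200.18, 2.44, 31.33]
[148.0, 200.33, 2.21, 29.5]
[149.0, 195.2, 2.74, 60.83]
[150.0, 194.22, 3.32, 63.0]
[151.0, 193.05, 4.55, 56.17]
[152.0, 191.3, 6.23, 43.33]
[153.0, 191.92, 7.25, 43.83]
[154.0, 192.92, 8.62, 42.17]
[155.0, 193.04, 8.27, 37.83]
[156.0, 193.25, 8.47, 35.33]
[157.0, 193.44, 8.37, 32.17]
tilt 60.77425727804264 upper [ -0.40668082 -52.28862237] lower [-37.30913888 -72.93447341] rms 1.4281040208310005
```

```bash
python3 -m jog '[[[4,0,0],0,-1],[[4,0,0],0,-1],[[0,0,0],0,-1],[[0,0,-3],0,-1],[[0,0,-4],0,-1],[[0,0,-4],0,-1],[[0,0,-4],0,-1],[[0,0,0],0,-1],[[0,0,0],0,-1],[[0,0,0],0,-1]]'
python3 -c "
from h import *
o=robot.get_obs();print(np.round(o['ft_force'],1),np.round(o['wrist_torque'],2))"
python3 pin2.py 0 | head -20
```

```text
t: 33.9
tcp_pos: [0.5044, 0.3194, 0.0911]
eef_rot: [-0.0, 0.0, 1.0, 0.0]
ft_force: [0.1, 0.1, -1.5]
opening: 0.0245
finger_force: 59.6
[ 0.1  0.1 -1.5] [-0.02 -0.02 -0.05]
[141.0, 203.0, 6.53, 45.5]
[142.0, 203.2, 6.07, 40.5]
[143.0, 202.85, 4.84, 43.0]
[144.0, 200.12, 4.52, 42.33]
[145.0, 200.01, 4.93, 45.5]
[146.0, 200.71, 8.16, 33.33]
[147.0, 200.72, 7.34, 29.17]
[148.0, 201.73, 5.23, 25.5]
[149.0, 202.01, 4.62, 20.0]
[150.0, 201.55, 3.8, 16.5]
[151.0, 201.87, 3.04, 17.0]
[152.0, 202.28, 2.29, 10.83]
[153.0, 190.82, 4.19, 10.33]
[154.0, 191.43, 4.85, 13.67]
[155.0, 191.82, 5.45, 14.0]
[156.0, 193.91, 8.9, 27.5]
[157.0, 194.56, 10.01, 25.33]
[158.0, 194.82, 10.3, 30.33]
[159.0, 194.52, 10.02, 31.0]
[160.0, 194.83, 9.81, 29.67]Traceback (most recent call last):
  File "pin2.py", line 17, in <module>
    c=np.polyfit(R[k,0],R[k,1],1);v0,v1=R[k,0].min(),R[k,0].max();a,b=pl(np.polyval(c,v0),v0),pl(np.polyval(c,v1),v1)
    raise TypeError("expected non-empty vector for x")
TypeError: expected non-empty vector for x
```

```bash
python3 -m jog '[[[0,0,-4],0,-1],[[0,0,-4],0,-1],[[0,0,-4],0,-1],[[0,0,-2],0,-1],[[0,0,-1],0,-1],[[0,0,-1],0,-1],[[0,0,-1],0,-1],[[0,0,0],0,-1],[[0,0,0],0,-1],[[0,0,0],0,-1]]'
python3 -c "
from h import *
o=robot.get_obs();print(np.round(o['ft_force'],1),np.round(o['wrist_torque'],2))"
```

```text
t: 35.05
tcp_pos: [0.5043, 0.3192, 0.0768]
eef_rot: [0.0, 0.0, 1.0, -0.0]
ft_force: [-5.3, -3.2, 8.8]
opening: 0.0244
finger_force: 60.8
[-5.3 -3.2  8.8] [-0.66  1.13 -0.01]
```

```bash
python3 -m jog '[[[0,0,0],0,0.2],[[0,0,0],0,1],[[0,0,0],0,1],[[0,0,0],0,1],[[0,0,0],0,1],[[0,0,15],0,1],[[0,0,30],0,1],[[0,0,40],0,1],[[0,0,40],0,1],[[0,0,30],0,1]]'
python3 -m jog '[[[0,-40,0],0,1],[[0,-40,0],0,1],[[0,-40,0],0,1],[[0,-40,0],0,1],[[0,-40,0],0,1],[[0,-40,0],0.05,1],[[0,-40,0],0.05,1],[[0,-39,0],0.014,1],[[0,0,0],0,1],[[0,0,0],0,1]]'
python3 - <<'E'
from h import *
s=snap('wrist');c=snap('scene');d=snap('side');print(np.round(robot.get_obs()['tcp_pos'],4))
cv2.imwrite('pics/w5.png',s['img'])
cv2.imwrite('pics/m5.png',np.hstack([cv2.resize(s['img'][60:300,90:430],(425,300)),cv2.resize(c['img'][195:265,340:407],(187,300)),cv2.resize(d['img'][115:180,180:227],(187,300))]))
for r in holes(s['img'],(120,60,400,300)): print(int(r[0]),r[1],[(int(a),float(b),float(c)) for a,b,c in r[2]])
u=proj(s,(.513,.0012,.047));print(u)
# gauge check: collar ellipse and handle top predicted vs wrist earlier
for n,S,b in(('scene',c,(345,200,400,260)),('side',d,(185,122,225,178))):
    x0,y0,x1,y1=b;h=cv2.cvtColor(S['img'],cv2.COLOR_BGR2HSV).astype(int)[y0:y1,x0:x1]
    m=((h[...,1]<75)&(h[...,2]>95)).astype(np.uint8);k=max(cv2.findContours(m,0,1)[0],key=cv2.contourArea);e=cv2.fitEllipse(cv2.convexHull(k)+[x0,y0]);print(n,np.round(e[0],1),np.round(e[1],1),onz(S,*e[0],.062).round(4))
E
```

```text
t: 36.05
tcp_pos: [0.5054, 0.3197, 0.2336]
eef_rot: [0.002, 0.0, 1.0, 0.001]
ft_force: [-0.5, 0.4, 0.2]
opening: 0.0855
finger_force: 0.0
t: 37.05
tcp_pos: [0.5049, -0.0003, 0.2302]
eef_rot: [0.001, -0.055, 0.998, 0.0]
ft_force: [-0.6, 0.6, -0.4]
opening: 0.0855
finger_force: 0.0
[0.5048 0.0015 0.2297]
17334 (120, 174, 280, 126) []
3121 (321, 159, 65, 66) [(47, 338.77, 178.29), (45, 374.8, 176.86), (160, 352.26, 197.36), (29, 329.19, 218.99), (24, 360.68, 218.1)]
3218 (228, 139, 55, 66) [(47, 236.86, 152.73), (50, 274.02, 152.68), (130, 258.34, 173.43), (31, 239.18, 198.0), (29, 271.41, 197.87)]
3735 (125, 130, 68, 71) [(52, 134.95, 143.2), (50, 172.31, 148.66), (173, 160.5, 169.13), (31, 143.76, 189.66), (32, 176.12, 194.21)]
13705 (120, 60, 280, 64) []
[255.70469597 177.20417784]
scene [374.6 230.1] [12.  15.4] [0.5028 0.3187 0.062 ]
side [202.1 148.4] [ 7.2 11.8] [0.4997 0.3186 0.062 ]
```

View pics/m5.png

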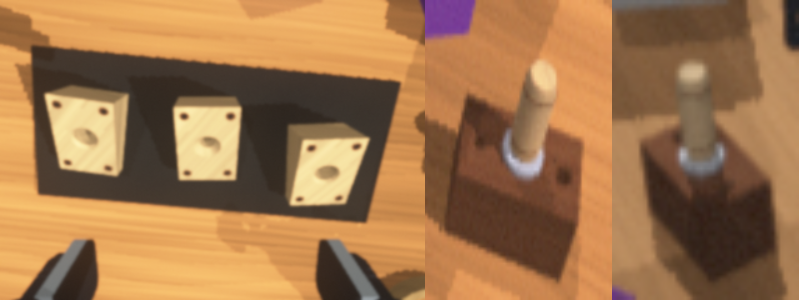

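Run:
```python
from h import *
s=robot.snapshot('wrist');c=robot.snapshot('scene');d=robot.snapshot('side')
m,y,P=mouth(s,[(236.86,152.73),(274.02,152.68),(239.18,198),(271.41,197.87)]);print('M',m.round(4),round(y,3),(P-m).round(4).tolist())
for k in ([(172,128),(210,147),(178,181),(132,158)],):
    q=np.array([onz(c,*p,.04)[:2] for p in k]);print(q.round(3).tolist(),q.mean(0))
q=np.array([onz(d,*p,.04)[:2] for p in [(246,322),(320,284),(360,337),(278,380)]]);print(q.round(3).tolist(),q.mean(0))
for r in holes(c['img'],(236,170,285,215)): print([(int(a),float(b),float(e)) for a,b,e in r[2]])
```

```text
M [0.5124 0.0025 0.047 ] 0.113 [[-0.0275, -0.0223, 0.0158], [-0.0319, 0.0155, 0.0159], [0.032, -0.0156, -0.016], [0.0274, 0.0223, -0.0158]]
[[0.382, -0.38], [0.405, -0.215], [0.575, -0.213], [0.561, -0.394]] [ 0.48079002 -0.30068895]
[[0.368, -0.263], [0.551, -0.256], [0.551, -0.398], [0.368, -0.396]] [ 0.45976226 -0.32847939]
[(8, 252.79, 177.8), (8, 265.79, 181.28), (38, 256.51, 190.74), (11, 244.57, 200.51), (8, 257.45, 204.38)]
```

```bash
python3 -m jog '[[[8,1.3,-30],0,1],[[0,0,-40],0,1],[[0,0,-40],0,1],[[0,0,-40],0,1],[[0,0,-37],0,1],[[0,0,-20],0,1],[[0,0,-10],0,1],[[0,0,0],0,1],[[0,0,0],0,-1],[[0,0,0],0,-1]]'
python3 -m jog '[[[0,0,0],0,-1],[[0,0,0],0,-1],[[0,0,0],0,-1],[[0,0,0],0,-1],[[0,0,5],0,-1],[[0,0,20],0,-1],[[0,0,30],0,-1],[[0,0,35],0,-1],[[0,0,35],0,-1],[[0,0,0],0,-1]]'
```

```text
t: 38.35
tcp_pos: [0.5146, 0.0016, 0.0142]
eef_rot: [0.002, -0.057, 0.998, -0.0]
ft_force: [0.7, 0.6, 0.3]
opening: 0.059
finger_force: 0.0
t: 39.35
tcp_pos: [0.5161, 0.0012, 0.1431]
eef_rot: [0.005, -0.057, 0.998, -0.001]
ft_force: [0.4, 0.1, -1.2]
opening: 0.0532
finger_force: 64.5
```

```bash
python3 -m jog '[[[0,0,30],0,-1],[[0,-20,35],0,-1],[[-5,-40,35],0,-1],[[-6,-40,0],0,-1],[[-6,-40,0],0,-1],[[-6,-40,0],0,-1],[[-6,-40,0],0,-1],[[-6,-40,0],0,-1],[[-6,-40,0],0,-1],[[-6.5,-12,0],0,-1]]'
python3 - <<'E'
from h import *
print(np.round(robot.get_obs()['tcp_pos'],4))
for n,b in(('wrist',None),('scene',(120,115,225,195)),('side',(235,270,375,384))):
    s=snap(n,'tray_'+n+'.png');im=s['img'];h=cv2.cvtColor(im,cv2.COLOR_BGR2HSV)
    if b is None:b=(0,0,512,384)
    x0,y0,x1,y1=b
    for nm,p in(('floor',proj(s,(.44,-.34,.006))),('table',proj(s,(.6,-.2,0))),('table2',proj(s,(.33,-.3,0)))):
        u=p.round().astype(int)
        if 0<=u[0]<512 and 0<=u[1]<384:print(n,nm,u,h[u[1],u[0]])
    m=np.zeros(h.shape[:2],np.uint8);hh=h.astype(int);m[y0:y1,x0:x1]=((hh[...,0]>=20)&(hh[...,0]<35)&(hh[...,2]>50)&(hh[...,1]<150))[y0:y1,x0:x1]
    c=max(cv2.findContours(cv2.morphologyEx(m,cv2.MORPH_OPEN,np.ones((3,3))),0,1)[0],key=cv2.contourArea)
    r=cv2.minAreaRect(c);q=cv2.boxPoints(r);print(n,cv2.contourArea(c),cv2.approxPolyDP(cv2.convexHull(c),4,True)[:,0].tolist())
E
```

```text
t: 40.35
tcp_pos: [0.4641, -0.311, 0.2325]
eef_rot: [-0.001, -0.055, 0.999, 0.0]
ft_force: [-0.1, 0.3, 0.2]
opening: 0.0534
finger_force: 64.3
[ 0.4641 -0.311   0.2325]
wrist floor [233 140] [ 24  86 231]
wrist table [323 265] [ 17 117 131]
wrist table2 [278  45] [ 15 160 202]
wrist 14276.0 [[180, 73], [330, 91], [315, 182], [175, 214]]
scene floor [173 150] [ 23  84 242]
scene table [178 198] [ 13 155 203]
scene table2 [202 136] [ 15 137 223]
scene 936.0 [[196, 146], [173, 171], [145, 162], [171, 138]]
side floor [295 346] [ 21  64 214]
side table [323 269] [ 15 126 180]
side table2 [238 355] [ 15 125 186]
side 6544.5 [[323, 285], [361, 335], [359, 346], [291, 383], [276, 382], [245, 326], [244, 314], [293, 290]]
```

Run:
```python
from h import *
d=robot.snapshot('side');w=robot.snapshot('wrist');c=robot.snapshot('scene')
S=[onz(d,*p,.04)[:2].round(3).tolist() for p in((244,314),(323,285),(361,335))];print('side',S,(np.array(S[0])+S[2])/2)
for z in(.04,):print('wrist',[onz(w,*p,z)[:2].round(3).tolist() for p in((180,73),(330,91))])
# scene mask with blur & looser threshold
im=cv2.medianBlur(c['img'],3);h=cv2.cvtColor(im,cv2.COLOR_BGR2HSV).astype(int)
m=np.zeros(h.shape[:2],np.uint8);m[115:195,120:225]=((h[...,0]>=19)&(h[...,0]<40)&(h[...,1]<150))[115:195,120:225]
k=max(cv2.findContours(cv2.morphologyEx(m,cv2.MORPH_CLOSE,np.ones((7,7))),0,1)[0],key=cv2.contourArea)
a=cv2.approxPolyDP(cv2.convexHull(k),3,True)[:,0];print('scene',cv2.contourArea(k),[(p.tolist(),onz(c,*map(float,p),.04)[:2].round(3).tolist()) for p in a])
```

```text
side [[0.372, -0.245], [0.556, -0.261], [0.556, -0.396]] [ 0.464  -0.3205]
wrist [[0.374, -0.395], [0.374, -0.238]]
scene 2194.5 [([167, 127], [0.385, -0.398]), ([195, 135], [0.377, -0.291]), ([208, 146], [0.404, -0.223]), ([173, 181], [0.582, -0.225]), ([136, 167], [0.586, -0.357]), ([133, 157], [0.556, -0.395])]
```

```bash
python3 -m jog '[[[4,-5,-20],-0.11,-1],[[0,0,-40],0,-1],[[0,0,-40],0,-1],[[0,0,-40],0,-1],[[0,0,-35],0,-1],[[0,0,-20],0,-1],[[0,0,-15],0,-1],[[0,0,-10],0,-1],[[0,0,0],0,-1],[[0,0,0],0,-1]]'
python3 -m jog '[[[0,0,-1],0,-1],[[0,0,-1],0,-1],[[0,0,-1],0,-1],[[0,0,-0.5],0,-1],[[0,0,0],0,-1],[[0,0,0],0,-1],[[0,0,0],0,-1],[[0,0,0],0,-1],[[0,0,0],0,-1],[[0,0,0],0,-1]]'
```

```text
t: 41.65
tcp_pos: [0.4707, -0.3131, 0.0162]
eef_rot: [0.001, -0.002, 1.0, -0.001]
ft_force: [0.7, -0.5, -0.9]
opening: 0.0533
finger_force: 64.5
t: 42.65
tcp_pos: [0.4707, -0.3133, 0.0154]
eef_rot: [0.001, -0.002, 1.0, -0.001]
ft_force: [-3.6, 3.0, 13.4]
opening: 0.0531
finger_force: 66.5
```

```bash
python3 -m jog '[[[0,0,1],0,0.6],[[0,0,0],0,0.6],[[0,0,0],0,0.6],[[0,0,0],0,0.6],[[0,0,0],0,0.6],[[0,0,10],0,0.6],[[0,0,25],0,0.6],[[0,0,40],0,0.6],[[0,0,40],0,0.6],[[0,0,40],0,0.6]]'
python3 -m jog '[[[-20,40,20],0,0.6],[[-20,40,20],0,0.6],[[-20,40,0],0,0.6],[[-20,40,0],0,0.6],[[0,0,0],0,0.6],[[0,0,0],0,0.6],[[0,0,0],0,0.6],[[0,0,0],0,0.6],[[0,0,0],0,0.6],[[0,0,0],0,0.6]]'
python3 - <<'E'
from h import *
s=robot.snapshot('scene');d=robot.snapshot('side');w=robot.snapshot('wrist')
for p in((.471,-.313,.048),(.471+.0298,-.313,.032),(.471,-.313,.006)):print('exp',proj(s,p).round(1),proj(d,p).round(1),proj(w,p).round(1))
for nm,S,b in(('scene',s,(130,120,212,182)),('side',d,(250,285,360,375)),('L',s,(270,175,318,240)),('R',s,(203,155,236,203))):
    for r in holes(S['img'],b,90):print(nm,int(r[0]),[(int(a),float(x),float(y)) for a,x,y in r[2]])
cv2.imwrite('pics/f.png',s['img'])
a=cv2.imread('pics/scene0.png').astype(int)
for k,(x0,y0,x1,y1) in dict(tape=(295,268,355,325),tm=(110,175,152,215),sd=(158,238,248,275),gauge=(340,200,405,262)).items():print(k,np.abs(a-s['img'])[y0:y1,x0:x1].mean().round(1),np.percentile(np.abs(a-s['img'])[y0:y1,x0:x1],99))
E
```

```text
t: 43.65
tcp_pos: [0.4693, -0.3126, 0.1695]
eef_rot: [0.0, -0.002, 1.0, -0.0]
ft_force: [0.8, 0.1, -0.1]
opening: 0.0687
finger_force: 0.0
t: 44.65
tcp_pos: [0.3897, -0.1534, 0.2072]
eef_rot: [-0.0, -0.001, 1.0, 0.0]
ft_force: [-0.3, -0.1, -0.4]
opening: 0.0686
finger_force: 0.0
exp [171.5 147.4] [302.4 317.8] [110.3 246.8]
exp [166.4 156.9] [314.4 316. ] [120.  262.9]
exp [173.6 157.7] [301.5 328.8] [125.7 230.7]
scene 4903 [(1017, 175.51, 142.42), (14, 164.15, 125.66), (6, 171.81, 135.53), (6, 181.55, 139.02), (22, 173.27, 146.62), (4, 196.5, 156.0), (6, 171.51, 158.08), (279, 152.19, 170.39), (15, 200.48, 160.43), (47, 183.48, 167.67), (7, 175.85, 169.03), (25, 188.81, 172.59), (10, 207.71, 173.2)]
side 9693 [(4, 269.5, 286.46), (573, 338.1, 314.36), (45, 277.04, 302.76), (10, 307.82, 309.66), (182, 282.43, 326.63), (8, 282.98, 313.1), (33, 298.13, 318.45), (10, 317.58, 323.96), (11, 292.88, 328.38), (22, 319.58, 329.04), (24, 256.54, 329.1), (320, 260.24, 355.83), (18, 322.96, 338.79), (11, 356.48, 342.26), (26, 296.67, 366.34)]
L 1659 [(14, 300.49, 193.16), (10, 286.78, 195.03), (12, 300.65, 198.55), (58, 290.98, 209.3), (12, 279.42, 219.45), (11, 293.71, 223.54)]
R 1200 [(8, 220.25, 166.07), (5, 214.88, 169.22), (10, 231.34, 170.58), (10, 207.71, 173.2), (43, 221.35, 178.7), (8, 228.84, 184.92), (9, 209.1, 186.94), (7, 220.36, 191.89)]
tape 9.6 31.0
tm 2.6 8.0
sd 2.7 9.0
gauge 7.4 32.0
```

Run:
```python
from h import *
d=robot.snapshot('side');m,y,P=mouth(d,[(307.8,309.7),(283,313.1),(317.6,324),(292.9,328.4)],.048);print(m.round(4),round(y,3),(P-m).round(4).tolist())
def ctr(im):
    g=cv2.Canny(im[255:335,285:365],60,150);ys,xs=np.nonzero(g);return np.percentile(xs,[2,98])+285,np.percentile(ys,[2,98])+255
print(ctr(cv2.imread('pics/scene0.png')),ctr(cv2.imread('pics/f.png')))
a=cv2.cvtColor(cv2.imread('pics/scene0.png')[255:335,285:365],6).astype(np.float32);b=cv2.cvtColor(cv2.imread('pics/f.png')[255:335,285:365],6).astype(np.float32)
print(cv2.phaseCorrelate(cv2.Laplacian(a,5),cv2.Laplacian(b,5)),a.mean(),b.mean())
```

```text
[ 0.4667 -0.3128  0.048 ] 0.002 [[0.0301, 0.0189, -0.016], [-0.0302, 0.0191, 0.0161], [0.0299, -0.0188, -0.0159], [-0.0298, -0.0192, 0.0158]]
(array([289. , 357.3]), array([257., 330.])) (array([295., 354.]), array([259.84, 325.  ]))
((-0.019736469515436283, 0.06561347054419997), 0.8485930898785591) 149.46297 158.32953
```

Everything checks out: the block lies flat in the tray, the tape has not moved (only the shadow changed), and the gauge is home.

```bash
python3 -c "
from rig import robot
print(robot.close_job())"
```

```text
the job is handed in; nothing more can be done
None
```

I handed the job in at about 45 s. The left and right blocks took the gauge to the bottom and still stand on the mat; the middle block's bore was undersize, so it lies flat in the rework tray. The gauge is back upright and home in the big hole; camera checks showed the tape, tape measure and screwdriver unmoved, and the gauge tilt measured about 25–27° against the 28° for square.

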